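# Show the red king to the inspection camera

## Robot

A 6-joint arm with a two-finger parallel gripper is mounted at the origin on the work surface. World frame = base frame: x ahead of the robot, y to its left, z up, the work surface at z = 0. Lengths are in m, angles in rad, forces in N, time in s.
With the tool pointing down it reaches from about 0.4 to 0.925 m from the base axis. Payload 3.4 kg.
Tool frame: the origin (TCP) lies on the centre line of the jaws, within the pads' length; the fingertips stand 19 mm ahead of it and the grasp point (between the pads) is the TCP; z points along the fingers, y is the line along which they close (so a half turn about z gives the same grasp; the last joint's range is limited). The gripper opens to 85 mm and grips with 20 to 120 N. Pads are 22 mm wide; open, the fingers measure 114 mm over their backs; the gripper's body (76 mm by 85 mm) begins 54 mm behind the grasp point. The pads swing forward as they close: fully open they stand 13 mm farther back than shut.
Start: joints at [1.058, 0.307, 1.506, -0, 1.328, -0.073], TCP at [0.245, 0.52, 0.25] pointing down, gripper open.
Joint ranges: [-3.12, 3.12], [-1.05, 2.28], [0.14, 2.33], [-1.42, 4.57], [0.1, 2.73], [-2.68, 2.68]. Speed limits (rad/s): [2.57, 2.57, 3.14, 3.14, 3.14, 3.14].

## Interface

Orientations are given as [roll, pitch, yaw] about the fixed x, y, z axes, in that order (R = Rz(yaw) Ry(pitch) Rx(roll)).
In Python, from cell import readout, eyes, arm gives the robot as it stands.
- The arm moves only by the shell command python3 -m handwheel 'ROWS' [FORCE]. ROWS is JSON, a list of rows, each a list of 3 entries, a list of its own where there are three numbers: the shift along the tool's x, y, z each as a share of 0.3 m, from -1 to 1, then the turn, a rotation vector about the tool's x, y, z each as a share of 2 pi rad, from -1 to 1, then the opening, from 0 (shut) to 1 (fully open). A call has 1 to 10 rows; each row is the pose to reach, as a shift and turn from the pose commanded when the call began, along the tool's axes at that moment, turning the shorter way round; what a row does not reach only later rows make up. A row lasts 1/12 s, in which the tool goes at most 41.7 mm and 7.16 degrees, less where a joint would pass 70% of its speed; a pose out of reach is approached as far as the arm can. A call with a number of a shift or a turn outside -1 to 1 is refused whole. A call with a gripper value outside its range is refused whole. The fingers move at their own pace and stop on an object; FORCE is the grip in N (left out, the last holds). Time passes only in rows, so rows that repeat a pose let the fingers close. It gives the time, the measured TCP pose, the force, the opening and the grip force at its end, in the units of the state.
- readout.state(): the state, without advancing time (a new reading comes with each control period).
- eyes.camera(name): name is "side" or "top"; returns (picture, depth): 420x560x3 uint8, red, green, blue; 420x560 float32, m along the optical axis (not along the pixel's ray), 0 where there is no reading.
- eyes.camera_params(name): a dict with "fx", "fy", "cx", "cy" (pixels), "R" (3x3) and "t" (3): a world point X has camera coordinates R X + t. Camera axes: x right, y down, z forward; pixel columns grow to the right and rows downward; lengths in m; the calibration is good to about 2 mm. A picture is of the moment at which its call begins. camera_params takes no time and is no camera call.
- arm.finish_job(): hands the job in; it is judged then, once.
The state is a dict: "time_s": time; "qpos": joint angles; "dq": joint speeds; "joint_efforts": joint torques, N m; "eef_pos": TCP position; "tcp_rot": TCP orientation; "contact_force": force on the tool from outside, world axes, zero at the start; "ft_torque": the same for the moment, N m; "grip_width": finger opening in m; "finger_force": force on a finger pad.
Only numpy, scipy, OpenCV 4.12 (cv2) and the standard library are available. Lean on these libraries where they do the work, as an engineer would, in place of code of your own. Each camera call takes 0.05 s, during which the arm holds its last target. There are 200 camera calls.

## Task

Switch on the inspection lamp by throwing its red-balled lever fully over to the far side, then pick the king with the red cloak off the carver's board and hold it up in front of the inspection camera: its middle on the camera's line of sight 180 mm from the lens, crown uppermost, its front (face and gift) squarely to the lens, so leaned back by the same 25 degrees that the camera looks down. Finish while still holding it there, steady, in the gripper; do not knock the camera, and leave the other figures and everything else on the bench where they are.

Things in the scene. Friction and masses are not known exactly. Their poses are not given: they have to be found in the camera images.
- red_king: carved wooden king, red cloak, 0.14 kg, 138 mm tall, loose. Origin: centre of its underside; z up through the brass crown, x out of its front (face, gift). Skirt 58 mm across at the foot, 44 mm at 54 mm height; torso with flat parallel sides 44 mm apart along y, 34 mm deep, from 52 to 107 mm height (grip here, across y); head above. Gift reaches x = 29 mm at 64-80 mm height.
- red_king_mid (a point): the middle of the red king: on its axis, 70 mm above its underside. Axes as the red king's.
- red_king_chest (a point): point in the air 40 mm in front (own x) of the red king's middle; it tells front from back. Axes as the red king's.
- blue_king: carved wooden king, same shape as red_king but with a blue cloak, standing loose on the board; leave it alone. Origin at the centre of its underside, z up.
- green_king: carved wooden king, same shape as red_king but with a green cloak, standing loose on the board; leave it alone. Origin at the centre of its underside, z up.
- board: fixed dark wood board that the three kings stand on in a row along its y, about 135 mm apart in any order; 160 mm (x) by 400 mm (y), 18 mm thick. Origin at the centre of its underside, on the bench.
- camera_stand: fixed inspection camera stand: round dark foot 110 mm across and a 20 mm aluminium post 367 mm tall. Origin at the centre of the foot's underside; the camera head sits on the post at about 355 mm height and looks to the stand's -x side, 25 degrees below level.
- lens (a point): centre of the camera's lens, 55 mm to the -x side of the post's axis and 346 mm above the bench, at the front of a black ring 60 mm across with white LEDs. Its -x axis is the line of sight; +x points back into the camera (a grey box 50 mm wide, to 85 mm behind the lens), y level, z the camera's up.
- focus (a point): point in the air on the line of sight, 180 mm from the lens (270 mm above the bench), where the king's middle belongs. Axes as the lens's: with the king properly presented its x, y and z are parallel to these.
- lamp_base: fixed yellow switch block of the inspection lamp, 70 (x) by 50 (y) by 25 mm high. Origin at the centre of its underside. The lever turns about a level axle along y, 22 mm above the origin.
- lamp (a joint): angle of the lamp lever about that axle, rad: 0 = off, leaning 0.5 rad to the block's -x side (towards the robot); 1.0 = fully over to the +x side, on. It moves easily (under 2 N at the ball) and stays where it is left.
- lamp_tip (a point): centre of the red ball (26 mm across) at the end of the lever, 80 mm from the axle; the lever is a 10 mm steel rod.
- gouge: wood-handled carving tool lying down, 220 mm long (x). Loose bystander: leave it alone. Origin under its centre.
- mallet: round wooden mallet lying down, head 62 mm across, 220 mm long (x). Loose bystander: leave it alone. Origin under its centre.
- glue: white glue bottle, 52 mm across, 150 mm tall, standing. Loose bystander: leave it alone. Origin under its centre.
- paint_jar: blue jar with a white cap, 56 mm across, 60 mm tall, standing. Loose bystander: leave it alone. Origin under its centre.
- sanding_block: cork sanding block, 70 by 45 by 30 mm. Loose bystander: leave it alone. Origin under its centre.
There are look-alikes about, which are no part of the job. There is more than one size of the lamp_base; the job needs the middle-sized.

How it is judged:
By the outcome, as a careful person would: the job done as asked, in the order asked, and still so for the second after the job is handed in, while the arm keeps its last pose, push and grip.
It also fails if it takes over 54 s, if anything falls off the work surface, if the arm or the gripper's body presses on something with over 40 N, if the wrist force passes 120 N, or if a joint passes its speed limit or range.

## Working session

There is one attempt and no reset: what is moved stays moved. The work goes in short steps, Python scripts to look and compute and a shell command to move; the robot and the scene stay as the last step left them, time stands still between calls to the robot, and variables do not carry over. Pictures are saved under pics/ and viewed, at most 10 in all, crops included, and the job is handed in when it is done.

```bash
mkdir -p pics; python3 - <<'E'
from cell import readout,eyes
import cv2,numpy as np
for n in("top","side"):
    p,d=eyes.camera(n); np.savez(f"{n}0.npz",p=p,d=d,**eyes.camera_params(n)); cv2.imwrite(f"pics/{n}0.png",p[:,:,::-1])
print(readout.state())
E
```

```text
{'time_s': 0.1, 'qpos': array([ 1.05752051e+00,  3.07491454e-01,  1.50752459e+00, -7.98478406e-06,
        1.32840624e+00, -7.34932116e-02]), 'dq': array([ 0.00075064, -0.00119073, -0.00377253, -0.00043097, -0.00026305,
       -0.00037366]), 'joint_efforts': array([ 8.17525938e-05, -4.58531499e+01, -2.52607048e+01, -5.17566960e-06,
        5.82296314e-03, -1.72413518e-06]), 'eef_pos': array([0.24453588, 0.51976572, 0.24948383]), 'tcp_rot': array([-3.13976739e+00, -1.26617432e-04,  2.70181186e+00]), 'contact_force': array([-0.9473601 ,  0.41412972,  0.47353846]), 'ft_torque': array([-0.05010028, -0.02448648,  0.0074506 ]), 'finger_force': 0.0, 'grip_width': 0.08529455271381849}
```

View pics/top0.png

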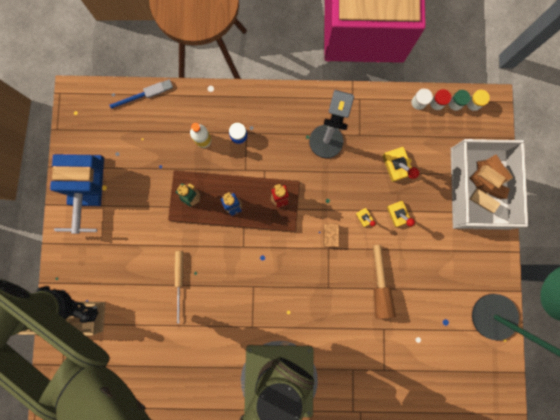

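View pics/side0.png

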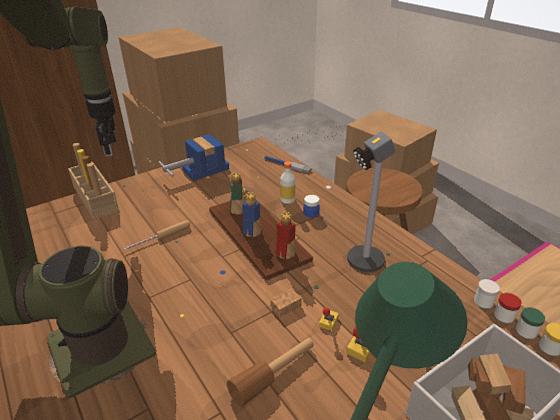

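The top view shows the kings at (188,194) green, (231,203) blue and (280,196) red. The camera stand is at (326,140) with its head at (341,103). The switch candidates are at (400,164) largest, (400,214) and (366,218). I'll check their sizes in a crop.

```bash
cat > h.py <<'E'
import numpy as np
def load(f):
    z=np.load(f); return z
def world(z,u,v,d=None):
    u=np.asarray(u,float);v=np.asarray(v,float)
    if d is None: d=z['d'][v.astype(int),u.astype(int)]
    c=np.stack([(u-z['cx'])/z['fx']*d,(v-z['cy'])/z['fy']*d,d],-1)
    return (c-z['t'])@z['R']
def proj(z,X):
    c=np.asarray(X)@z['R'].T+z['t']; return c[...,0]/c[...,2]*z['fx']+z['cx'],c[...,1]/c[...,2]*z['fy']+z['cy']
def plane(z,u,v,h):
    r=np.array([(u-z['cx'])/z['fx'],(v-z['cy'])/z['fy'],1])@z['R']; o=-z['t']@z['R']
    return o+r*(h-o[2])/r[2]
E
python3 - <<'E'
import cv2,numpy as np
from h import *
t=load('top0.npz');s=load('side0.npz')
cv2.imwrite('pics/c1.png',cv2.resize(t['p'][140:240,255:430,::-1],None,fx=4.5,fy=4.5,interpolation=cv2.INTER_CUBIC))
cv2.imwrite('pics/c2.png',cv2.resize(s['p'][175:370,215:375,::-1],None,fx=3,fy=3,interpolation=cv2.INTER_CUBIC))
# yellow block measurement
p=t['p'].astype(int); m=((p[:,:,0]>150)&(p[:,:,1]>120)&(p[:,:,2]<80)).astype(np.uint8); m[:, :350]=0; m[:140]=0;m[:,430:]=0
m=cv2.morphologyEx(m,cv2.MORPH_CLOSE,np.ones((9,9)))
n,l,st,c=cv2.connectedComponentsWithStats(m)
for i in range(1,n):
    if st[i,4]>30:
        v,u=np.where(l==i); P=np.array([plane(t,a,b,.025)[:2] for a,b in zip(u,v)]).astype(np.float32)
        print(c[i],st[i],world(t,c[i][0],c[i][1]),cv2.minAreaRect(P*1000))
for u,v in [(413,172),(410,221),(371,223),(280,188),(326,140),(341,103),(336,122)]: print(u,v,world(t,u,v).round(3))
print(t['R'],t['t'],t['fx'])
E
```

```text
[404.27134404 156.66272189] [ 366  140   64   41 1183] [ 0.68962499 -0.38149164  0.03511161] ((681.7494506835938, -372.2673034667969), (116.74324798583984, 195.943115234375), 14.652324676513672)
[388.6209487  239.51641983] [ 350  201   80   76 4659] [ 0.43088244 -0.33744888  0.00261033] ((434.0339660644531, -335.77252197265625), (246.193359375, 233.17176818847656), 89.99967193603516)
[391.03303445 328.52878716] [ 350  283   80  105 4238] [ 0.15781105 -0.34297933 -0.00095027] ((147.74740600585938, -330.7120666503906), (241.2017822265625, 304.3011474609375), 88.8234634399414)
[400.10377358 392.1509434 ] [393 385  14  16 106] [-0.03025176 -0.36898818 -0.00295387] ((-21.58660888671875, -355.2655029296875), (43.56368637084961, 32.55903625488281), 60.548465728759766)
413 172 [ 0.62  -0.377  0.14 ]
410 221 [ 0.481 -0.376  0.108]
371 223 [ 0.475 -0.268  0.076]
280 188 [0.563 0.007 0.157]
326 140 [ 0.735 -0.134  0.047]
341 103 [ 0.732 -0.134  0.396]
336 122 [ 0.694 -0.126  0.366]
[[ 0.01789531 -0.99981054  0.00765797]
 [-0.99250194 -0.01868969 -0.12079151]
 [ 0.12091175 -0.00543895 -0.99264836]] [-0.00738753  0.52724985  1.41126846] 466.11785063725324
```

View pics/c1.png

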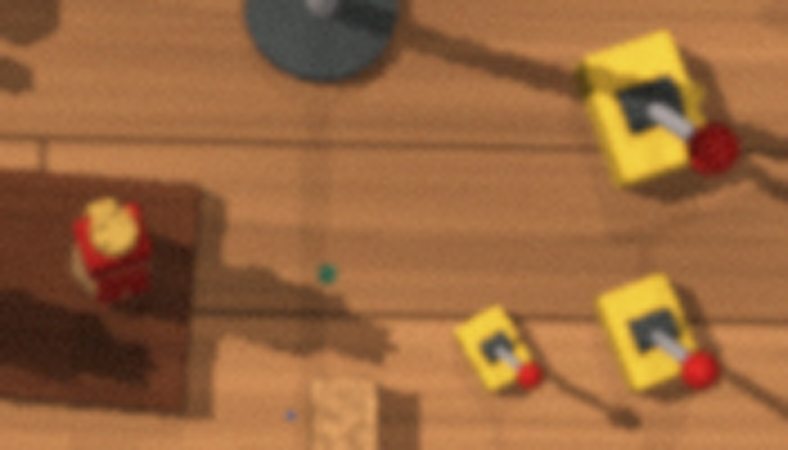

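View pics/c2.png

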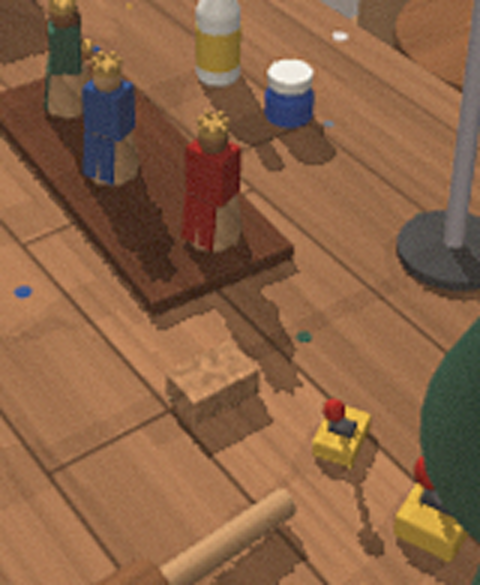

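Three red-balled switches: (366,218) smallest, (400,214) middle, (400,164) largest, so I take (400,214). Of the red, blue and green kings, the red one is at (280,196). In the side view its cloak (red) faces left and robot-ward, and the tan skirt shows on the right. Next I'll measure it and check a close crop.

```bash
python3 - <<'E'
import cv2,numpy as np
from h import *
t=load('top0.npz');s=load('side0.npz')
a=cv2.resize(t['p'][175:220,260:305,::-1],(400,400),interpolation=cv2.INTER_CUBIC)
b=cv2.resize(s['p'][205:265,262:307,::-1],(400,533),interpolation=cv2.INTER_CUBIC)
im=np.zeros((533,800,3),np.uint8);im[:400,:400]=a;im[:,400:]=b;cv2.imwrite('pics/c3.png',im)
for nm,cs in dict(big=[(583,65),(668,30),(710,150),(625,187)],mid=[(597,298),(665,273),(703,362),(640,392)],sml=[(457,328),(503,305),(543,370),(492,393)]).items():
    P=np.array([plane(t,255+x/4.5-.4,140+y/4.5-.4,.025*dict(big=1.35,mid=1,sml=.72)[nm]) for x,y in cs])[:,:2]
    print(nm,np.linalg.norm(np.diff(P[[0,1,2,3,0]],axis=0),axis=1).round(3),P.mean(0).round(3),P.round(3).tolist())
for n,z,(v0,v1,u0,u1) in (('top',t,(170,225,255,310)),('side',s,(200,270,255,315))):
    v,u=np.mgrid[v0:v1,u0:u1]; v=v.ravel();u=u.ravel(); W=world(z,u,v); C=z['p'][v,u].astype(int)
    k=(W[:,2]>.04)&(W[:,2]<.17)&(abs(W[:,0]-.55)<.08)&(abs(W[:,1])<.08)
    W=W[k];C=C[k];np.savez(f'pc_{n}.npz',W=W,C=C)
    for lo,hi in((.04,.07),(.07,.125),(.125,.17)):
        q=W[(W[:,2]>lo)&(W[:,2]<hi)]
        if len(q): print(n,lo,len(q),q.mean(0).round(3),q.min(0).round(3),q.max(0).round(3))
print('sidecam',-s['t']@s['R'],'topcam',-t['t']@t['R'])
# side cam switch, foot, ball depth
for u,v in[(280,187),(279,194)]: print(world(t,u,v))
# red ball of mid
m=t['p'].astype(int);v,u=np.where((m[:,:,0]>150)&(m[:,:,1]<70)&(m[:,:,2]<70));k=(abs(u-411)<8)&(abs(v-222)<8);print('ball px',u[k].mean(),v[k].mean(),plane(t,u[k].mean(),v[k].mean(),.095),np.median(world(t,u[k],v[k]),0))
E
```

```text
big [0.065 0.089 0.065 0.09 ] [ 0.668 -0.363] [[0.697, -0.319], [0.723, -0.378], [0.639, -0.407], [0.611, -0.347]]
mid [0.051 0.067 0.049 0.071] [ 0.512 -0.366] [[0.535, -0.329], [0.553, -0.376], [0.491, -0.402], [0.47, -0.358]]
sml [0.036 0.053 0.039 0.051] [ 0.499 -0.262] [[0.513, -0.233], [0.529, -0.265], [0.484, -0.293], [0.468, -0.257]]
top 0.04 47 [0.538 0.007 0.055] [ 0.528 -0.016  0.041] [0.556 0.034 0.07 ]
top 0.07 118 [0.552 0.01  0.104] [ 0.531 -0.015  0.071] [0.586 0.033 0.125]
top 0.125 130 [0.556 0.008 0.145] [ 0.536 -0.014  0.125] [0.577 0.03  0.162]
side 0.04 164 [ 0.543 -0.005  0.055] [ 0.526 -0.02   0.04 ] [0.581 0.021 0.07 ]
side 0.07 310 [ 0.547 -0.002  0.099] [ 0.528 -0.019  0.07 ] [0.577 0.028 0.125]
side 0.125 151 [0.552 0.002 0.143] [ 0.535 -0.017  0.125] [0.571 0.022 0.159]
sidecam [-0.03465996 -0.82753326  0.88618563] topcam [0.35278977 0.01014382 1.4646372 ]
[0.56635765 0.00675248 0.15471315]
[0.54632592 0.00922581 0.15373996]
ball px 409.85 221.6 [ 0.47997101 -0.37883403  0.095     ] [ 0.47846208 -0.37600325  0.10339708]
```

View pics/c3.png

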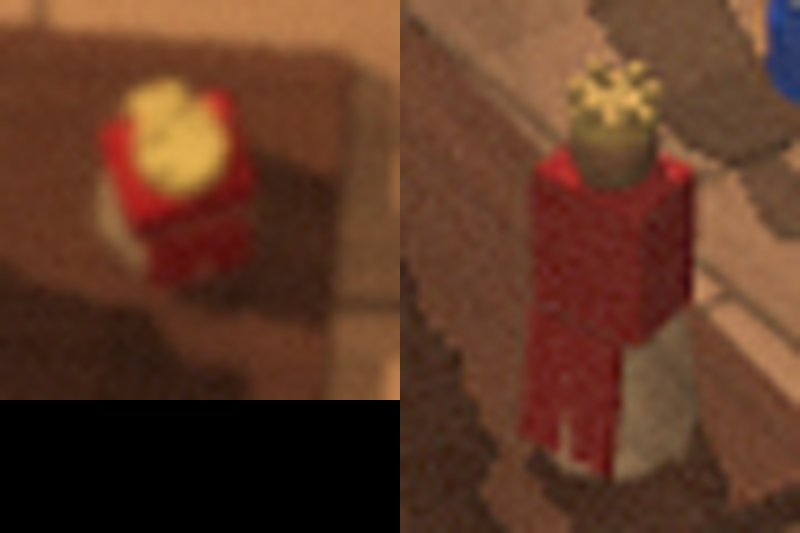

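The king's cloak (its back) faces the robot. The gold gift peeks out at top-crop (160,95), so the front points roughly +x, turned a little to +y. I'll fit the king's pose, the stand and the camera head from the depth.

```bash
python3 - <<'E'
import cv2,numpy as np
from scipy.optimize import least_squares,minimize
from h import *
t=load('top0.npz');s=load('side0.npz')
P={n:np.load(f'pc_{n}.npz')['W'] for n in('top','side')}
def sdf(x,p,hx=.017,hy=.022):
    c,sn=np.cos(x[2]),np.sin(x[2]);d=p[:,:2]-x[:2];q=np.abs(np.c_[d@[c,sn],d@[-sn,c]])-[hx,hy]
    return np.linalg.norm(np.maximum(q,0),axis=1)+np.minimum(q.max(1),0)
for nm in (('side',),('side','top')):
  W=np.vstack([P[n] for n in nm]);q=W[(W[:,2]>.08)&(W[:,2]<.118)]
  for y0 in(0,.3,.5):
    r=least_squares(lambda x:sdf(x,q),[.552,.005,y0],loss='soft_l1',f_scale=.002);print(nm,len(q),r.x.round(4),r.cost*1e6)
W=np.vstack([P['top'],P['side']]);C=np.vstack([np.load(f'pc_{n}.npz')['C'] for n in('top','side')])
q=P['top'][P['top'][:,2]>.148];print('crown',len(q),q.mean(0),(q.min(0)+q.max(0))/2)
# torso top / outline in top view
def cloud(z,v0,v1,u0,u1,f):
    v,u=np.mgrid[v0:v1,u0:u1];W=world(z,u.ravel(),v.ravel());return W[f(W)]
H=lambda W:(W[:,2]>.30)&(W[:,2]<.45)&(abs(W[:,0]-.71)<.12)&(abs(W[:,1]+.13)<.1)
T=cloud(t,80,160,300,370,H);S=cloud(s,120,190,335,410,H);np.savez('head.npz',T=T,S=S)
for n,W in(('T',T),('S',S)): print(n,len(W),W.min(0).round(3),W.max(0).round(3),W.mean(0).round(3))
# box top plane from top view by ransac
rng=np.random.default_rng(0)
for n,W in(('T',T),('S',S)):
  rem=W
  for _ in range(3):
    best=None
    for k in range(500):
        a=rem[rng.choice(len(rem),3,False)];nn=np.cross(a[1]-a[0],a[2]-a[0]);nn/=np.linalg.norm(nn)+1e-12
        i=abs((rem-a[0])@nn)<.003
        if best is None or i.sum()>best.sum():best=i
    p=rem[best];c=p.mean(0);nn=np.linalg.svd(p-c)[2][2];nn*=np.sign(nn[2]);print(n,'plane',len(p),nn.round(3),c.round(3),'tilt',np.degrees(np.arccos(nn[2])).round(1),'az',np.degrees(np.arctan2(nn[1],nn[0])).round(1))
    rem=rem[~best]
    if len(rem)<30:break
# foot: plane h~.012 ring, post
F=cloud(t,115,165,300,350,lambda W:(W[:,2]>.006)&(W[:,2]<.03)&(abs(W[:,0]-.735)<.08)&(abs(W[:,1]+.134)<.08))
print('foot',len(F),F.min(0).round(3),F.max(0).round(3),np.median(F[:,2]),cv2.minEnclosingCircle((F[:,:2]*1000).astype(np.float32)))
# post in side view
Q=cloud(s,160,270,355,395,lambda W:(W[:,2]>.06)&(W[:,2]<.30)&(abs(W[:,0]-.735)<.05)&(abs(W[:,1]+.134)<.05))
print('post',len(Q),Q.mean(0),np.median(Q,0))
E
```

```text
('side',) 189 [0.5558 0.0086 0.3099] 154.48914175156148
('side',) 189 [0.5558 0.0086 0.3171] 154.64629803849868
('side',) 189 [0.5558 0.0086 0.3171] 154.6462980385497
('side', 'top') 237 [0.5566 0.0088 0.3031] 422.767319281824
('side', 'top') 237 [0.5566 0.0088 0.2962] 422.72304386157055
('side', 'top') 237 [0.5566 0.0088 0.3031] 422.76731926910554
crown 78 [0.55634232 0.0086436  0.15367048] [0.55602498 0.008073   0.15503721]
T 764 [ 0.677 -0.162  0.335] [ 0.772 -0.095  0.405] [ 0.72  -0.13   0.383]
S 976 [ 0.674 -0.169  0.3  ] [ 0.764 -0.097  0.403] [ 0.718 -0.143  0.367]
T plane 433 [-0.419  0.109  0.902] [ 0.728 -0.131  0.389] tilt 25.6 az 165.4
T plane 121 [-0.498  0.154  0.853] [ 0.718 -0.13   0.376] tilt 31.4 az 162.8
T plane 83 [-0.403  0.12   0.907] [ 0.703 -0.127  0.382] tilt 24.9 az 163.4
S plane 346 [-0.238 -0.97   0.04 ] [ 0.725 -0.158  0.37 ] tilt 87.7 az -103.8
S plane 261 [-0.371  0.103  0.923] [ 0.722 -0.133  0.388] tilt 22.6 az 164.5
S plane 112 [0.137 0.989 0.062] [ 0.719 -0.143  0.338] tilt 86.4 az 82.1
foot 801 [ 0.668 -0.206  0.006] [ 0.808 -0.056  0.029] 0.013223323947211508 ((742.63916015625, -132.29788208007812), 94.95194244384766)
post 546 [ 0.73663732 -0.14174084  0.18691549] [ 0.73535701 -0.14307563  0.19031116]
```

King: (0.556, 0.0085), yaw ≈0.31. Stand post: ≈(0.741, −0.137), yaw ≈ −14.6°. Next is a move calculator, and the first waypoint on the way to the lamp.

```bash
cat > go.py <<'E'
import sys,numpy as np
from scipy.spatial.transform import Rotation as Ro
from cell import readout
# usage: go.py x y z roll pitch yaw : shares from the present pose
a=list(map(float,sys.argv[1:7])); s=readout.state()
R=Ro.from_euler('xyz',s['tcp_rot']); G=Ro.from_euler('xyz',a[3:])
sh=R.inv().apply(np.array(a[:3])-s['eef_pos'])/.3; tn=(R.inv()*G).as_rotvec()
print('shift',sh.round(4),'turn',(tn/2/np.pi).round(4),'rows',np.linalg.norm(sh)*.3/.0417,np.linalg.norm(tn)/np.radians(7.16))
E
python3 go.py .45 .15 .30 3.14159 0 1.5; python3 - <<'E'
import numpy as np,cv2
from h import *
from scipy.optimize import least_squares
t=load('top0.npz')
v,u=np.mgrid[115:165,300:352];u=u.ravel();v=v.ravel();W=world(t,u,v);C=t['p'][v,u].astype(int)
k=(C.max(1)<95)&(C[:,0]-C[:,2]<15)&(W[:,2]<.03)
q=np.array([plane(t,a,b,.012) for a,b in zip(u[k],v[k])])[:,:2]
h=cv2.convexHull((q*1000).astype(np.float32))[:,0]
print(least_squares(lambda x:np.hypot(*(h-x[:2]).T)-x[2],[740,-135,55],loss='soft_l1',f_scale=2).x)
E
```

```text
shift [-1.1444 -0.824  -0.167 ] turn [-0.0003  0.0002  0.1913] rows 10.216336044784532 9.617154190189101
[ 741.22454211 -138.16103366   51.97192421]
```

```bash
python3 -m handwheel '[[[-0.97,-0.7,-0.167],[0,0,0.19],0],[[-0.97,-0.7,-0.167],[0,0,0.19],0],[[-0.97,-0.7,-0.167],[0,0,0.19],0],[[-0.97,-0.7,-0.167],[0,0,0.19],0],[[-0.97,-0.7,-0.167],[0,0,0.19],0],[[-0.97,-0.7,-0.167],[0,0,0.19],0],[[-0.97,-0.7,-0.167],[0,0,0.19],0],[[-0.97,-0.7,-0.167],[0,0,0.19],0],[[-0.97,-0.7,-0.167],[0,0,0.19],0],[[-0.97,-0.7,-0.167],[0,0,0.19],0]]'; python3 go.py .45 -.08 .28 3.14159 0 0.40
```

```text
time_s: 0.93
eef_pos: [0.4215, 0.202, 0.3011]
tcp_rot: [3.139, 0.002, 1.497]
contact_force: [1.2, 0.3, -0.0]
grip_width: 0.0002
finger_force: 0.0
shift [-0.9301  0.164   0.0728] turn [6.000e-04 1.000e-04 1.746e-01] rows 6.814944620399101 8.777966394747116
```

```bash
python3 -m handwheel '[[[-0.93,0.164,0.07],[0,0,0.1746],0],[[-0.93,0.164,0.07],[0,0,0.1746],0],[[-0.93,0.164,0.07],[0,0,0.1746],0],[[-0.93,0.164,0.07],[0,0,0.1746],0],[[-0.93,0.164,0.07],[0,0,0.1746],0],[[-0.93,0.164,0.07],[0,0,0.1746],0],[[-0.93,0.164,0.07],[0,0,0.1746],0],[[-0.93,0.164,0.07],[0,0,0.1746],0],[[-0.93,0.164,0.07],[0,0,0.1746],0],[[-0.93,0.164,0.07],[0,0,0.1746],0]]'; python3 go.py .434 -.399 .18 3.14159 0 0.40
```

```text
time_s: 1.77
eef_pos: [0.4499, -0.0761, 0.2789]
tcp_rot: [-3.141, 0.001, 0.406]
contact_force: [0.5, 0.4, 0.5]
grip_width: 0.0003
finger_force: 0.0
shift [-0.4737  0.968   0.3291] turn [-0.0001  0.0002  0.001 ] rows 8.106645798102809 0.05131489515014757
```

```bash
python3 -m handwheel '[[[-0.47,0.97,0.33],[0,0,0.001],0],[[-0.47,0.97,0.33],[0,0,0.001],0],[[-0.47,0.97,0.33],[0,0,0.001],0],[[-0.47,0.97,0.33],[0,0,0.001],0],[[-0.47,0.97,0.33],[0,0,0.001],0],[[-0.47,0.97,0.33],[0,0,0.001],0],[[-0.47,0.97,0.33],[0,0,0.001],0],[[-0.47,0.97,0.33],[0,0,0.001],0],[[-0.47,0.97,0.33],[0,0,0.001],0],[[-0.47,0.97,0.33],[0,0,0.001],0]]'; python3 -m handwheel '[[[0,0,0.125],[0,0,0],0],[[0,0,0.25],[0,0,0],0],[[0,0,0.25],[0,0,0],0],[[0,0,0.25],[0,0,0],0]]'; python3 go.py .530 -.3595 .104 3.14159 0 0.40
python3 - <<'E'
from cell import eyes
import cv2,numpy as np
p,d=eyes.camera('top');np.savez('top1.npz',p=p,d=d,**eyes.camera_params('top'))
cv2.imwrite('pics/c4.png',cv2.resize(p[150:280,330:470,::-1],None,fx=4,fy=4,interpolation=cv2.INTER_CUBIC))
E
```

```text
time_s: 2.6
eef_pos: [0.4368, -0.4, 0.1787]
tcp_rot: [-3.14, 0.001, 0.405]
contact_force: [0.8, -0.1, 0.1]
grip_width: -0.0002
finger_force: 0.0
time_s: 2.93
eef_pos: [0.4363, -0.3951, 0.1042]
tcp_rot: [-3.136, 0.002, 0.407]
contact_force: [-0.3, -1.0, -0.0]
grip_width: 0.0001
finger_force: 0.0
shift [3.339e-01 1.490e-02 1.000e-04] turn [-0.0009  0.0003  0.0012] rows 2.4044110564769143 0.07701941695463536
```

View pics/c4.png

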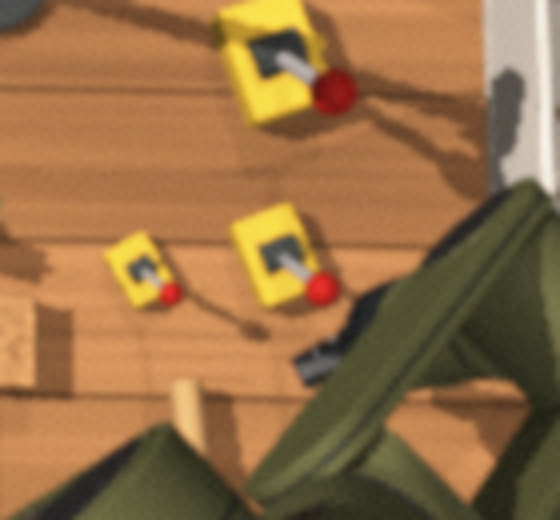

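The image agrees: the closed fingers at (320,365) are behind the middle ball (322,290). Push slowly along block +x.

```bash
python3 -m handwheel '[[[0.06,0.003,0],[0,0,0],0],[[0.12,0.006,0],[0,0,0],0],[[0.17,0.008,0],[0,0,0],0],[[0.21,0.01,0],[0,0,0],0],[[0.25,0.012,0],[0,0,0],0],[[0.28,0.013,0],[0,0,0],0],[[0.28,0.013,0],[0,0,0],0]]'; python3 -m handwheel '[[[0.01,0,0],[0,0,0],0],[[0.02,0,0],[0,0,0],0],[[0.02,0,0],[0,0,0],0]]';python3 -m handwheel '[[[0.01,0,0],[0,0,0],0],[[0.02,0,0],[0,0,0],0],[[0.02,0,0],[0,0,0],0]]'
```

```text
time_s: 3.57
eef_pos: [0.5184, -0.3681, 0.1059]
tcp_rot: [3.14, -0.002, 0.406]
contact_force: [-0.0, -0.0, -1.4]
grip_width: 0.0
finger_force: 0.0
time_s: 3.82
eef_pos: [0.5214, -0.3663, 0.1051]
tcp_rot: [-3.141, 0.0, 0.405]
contact_force: [-0.1, -0.2, -0.2]
grip_width: -0.0
finger_force: 0.0
time_s: 4.07
eef_pos: [0.5269, -0.364, 0.1052]
tcp_rot: [-3.141, 0.001, 0.405]
contact_force: [-1.1, 0.3, -0.7]
grip_width: -0.0
finger_force: 0.3
```

```bash
for i in 1; do python3 -m handwheel '[[[0.01,0,0],[0,0,0],0],[[0.02,0,0],[0,0,0],0],[[0.02,0,0],[0,0,0],0]]' | sed -n '2p;4p'; python3 -m handwheel '[[[0.01,0,0],[0,0,0],0],[[0.02,0,0],[0,0,0],0],[[0.02,0,0],[0,0,0],0]]'| sed -n '2p;4p'; done
python3 - <<'E'
from cell import eyes
import cv2,numpy as np
p,d=eyes.camera('side')
cv2.imwrite('pics/c5.png',cv2.resize(p[260:400,280:420,::-1],None,fx=4,fy=4,interpolation=cv2.INTER_CUBIC))
E
```

```text
eef_pos: [0.5277, -0.3636, 0.1051]
contact_force: [-12.6, -6.9, 2.9]
eef_pos: [0.5282, -0.3632, 0.105]
contact_force: [-25.7, -13.7, 8.4]
```

View pics/c5.png

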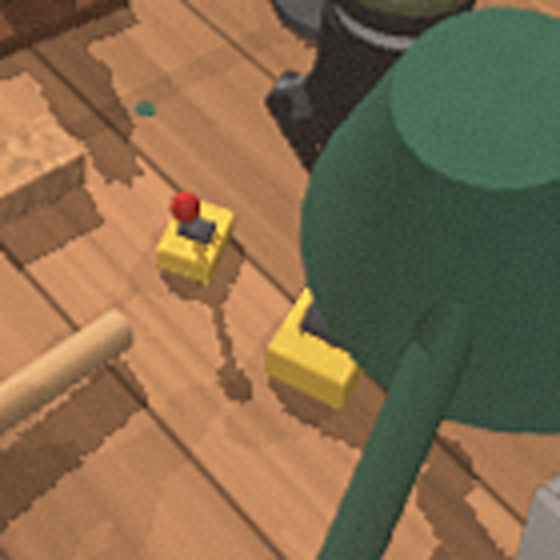

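The force rose to about 30 N at the stop, and the lever is over. I'll back off, rise, and head for the king.

```bash
python3 -m handwheel '[[[-0.08,0,0],[0,0,0],0],[[-0.16,0,0],[0,0,0],0],[[-0.2,0,-0.1],[0,0,0],0],[[-0.2,0,-0.2],[0,0,0],0],[[-0.2,0,-0.35],[0,0,0],0],[[-0.2,0,-0.48],[0,0,0],0],[[-0.2,0,-0.48],[0,0,0],0],[[-0.2,0,-0.48],[0,0,0],0]]' ; python3 go.py .50 -.1 .25 3.14159 0 0.31
```

```text
time_s: 5.28
eef_pos: [0.4849, -0.3845, 0.2536]
tcp_rot: [3.134, -0.004, 0.404]
contact_force: [0.1, 0.4, -1.1]
grip_width: 0.0
finger_force: 0.0
shift [ 0.4194 -0.8521  0.007 ] turn [ 0.0012 -0.0007  0.015 ] rows 6.833006060397256 0.7591705480618244
```

```bash
python3 -m handwheel '[[[0.42,-0.85,0.007],[0.001,0,0.015],1],[[0.42,-0.85,0.007],[0.001,0,0.015],1],[[0.42,-0.85,0.007],[0.001,0,0.015],1],[[0.42,-0.85,0.007],[0.001,0,0.015],1],[[0.42,-0.85,0.007],[0.001,0,0.015],1],[[0.42,-0.85,0.007],[0.001,0,0.015],1],[[0.42,-0.85,0.007],[0.001,0,0.015],1],[[0.42,-0.85,0.007],[0.001,0,0.015],1],[[0.42,-0.85,0.007],[0.001,0,0.015],1]]' ; python3 go.py .556 .0085 .22 3.14159 0 0.31
python3 - <<'E'
from cell import eyes
import cv2,numpy as np
p,d=eyes.camera('top');np.savez('top2.npz',p=p,d=d,**eyes.camera_params('top'))
cv2.imwrite('pics/c6.png',cv2.resize(p[140:260,260:430,::-1],None,fx=4,fy=4,interpolation=cv2.INTER_CUBIC))
E
```

```text
time_s: 6.03
eef_pos: [0.4975, -0.0967, 0.246]
tcp_rot: [-3.134, 0.002, 0.315]
contact_force: [0.1, 0.5, -1.2]
grip_width: 0.0854
finger_force: 0.0
shift [ 0.2941 -0.2723  0.0881] turn [-0.0012  0.0004  0.0007] rows 2.9523171843441753 0.0751247521955661
```

View pics/c6.png

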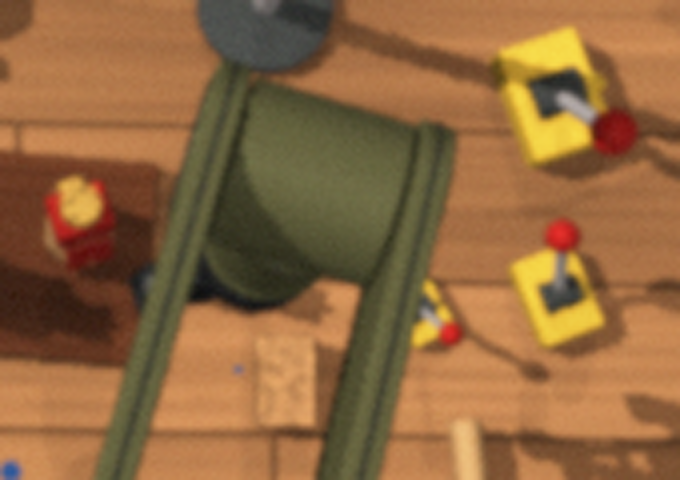

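```bash
python3 - <<'E'
from h import *
t=load('top2.npz');m=t['p'].astype(int);v,u=np.where((m[:,:,0]>150)&(m[:,:,1]<70)&(m[:,:,2]<70));k=(abs(u-400)<8)&(abs(v-199)<8)
print(u[k].mean(),v[k].mean(),plane(t,u[k].mean(),v[k].mean(),.095),proj(t,np.array([.547,-.351,.092])))
E
python3 -m handwheel '[[[0.294,-0.272,0.088],[-0.001,0,0.001],1],[[0.294,-0.272,0.088],[-0.001,0,0.001],1],[[0.294,-0.272,0.088],[-0.001,0,0.001],1],[[0.294,-0.272,0.088],[-0.001,0,0.001],1],[[0.294,-0.272,0.088],[-0.001,0,0.001],1],[[0.294,-0.272,0.088],[-0.001,0,0.001],1],[[0.294,-0.272,0.088],[-0.001,0,0.001],1]]' ; python3 go.py .556 .0085 .110 3.14159 0 0.31; python3 -c "from cell import readout;print(readout.state()['qpos'])"
```

```text
400.02222222222224 198.22222222222223 [ 0.54916326 -0.35065337  0.095     ] (np.float64(399.8847769450208), np.float64(199.0820835393878))
time_s: 6.67
eef_pos: [0.557, 0.0041, 0.2211]
tcp_rot: [3.141, 0.001, 0.302]
contact_force: [-0.1, -0.2, 0.4]
grip_width: 0.0856
finger_force: 0.0
shift [ 0.0019 -0.0152  0.3705] turn [ 0.0001  0.0002 -0.0012] rows 2.667464544948093 0.06378558769356736
[-6.80311212e-02  3.06469894e-01  1.58579777e+00 -8.73776640e-04
  1.25049769e+00  1.20088146e+00]
```

Lamp ball is where "fully over" predicts (399.9, 199.1 px). Descend on the king.

```bash
python3 -m handwheel '[[[0,-0.008,0.1],[0,0,0],1],[[0,-0.008,0.17],[0,0,0],1],[[0,-0.008,0.24],[0,0,0],1],[[0,-0.008,0.29],[0,0,0],1],[[0,-0.008,0.33],[0,0,0],1],[[0,-0.008,0.366],[0,0,0],1],[[0,-0.008,0.366],[0,0,0],1],[[0,-0.008,0.366],[0,0,0],1]]'
python3 -m handwheel '[[[0,0,0],[0,0,0],0],[[0,0,0],[0,0,0],0],[[0,0,0],[0,0,0],0],[[0,0,0],[0,0,0],0],[[0,0,0],[0,0,0],0],[[0,0,0],[0,0,0],0],[[0,0,0],[0,0,0],0],[[0,0,0],[0,0,0],0],[[0,0,0],[0,0,0],0],[[0,0,0],[0,0,0],0]]' 50
```

```text
time_s: 7.33
eef_pos: [0.5563, 0.0071, 0.1115]
tcp_rot: [-3.141, 0.001, 0.303]
contact_force: [-0.7, -0.3, 0.7]
grip_width: 0.0852
finger_force: 0.0
time_s: 8.17
eef_pos: [0.5577, 0.0081, 0.1127]
tcp_rot: [3.141, -0.002, 0.304]
contact_force: [-0.6, -0.9, 6.9]
grip_width: 0.0435
finger_force: 51.5
```

Gripped at 43.5 mm, which matches the torso. Lift.

```bash
python3 -m handwheel '[[[0,0,-0.06],[0,0,0],0],[[0,0,-0.16],[0,0,0],0],[[0,0,-0.26],[0,0,0],0],[[0,0,-0.36],[0,0,0],0],[[0,0,-0.46],[0,0,0],0],[[0,0,-0.54],[0,0,0],0],[[0,0,-0.6],[0,0,0],0],[[0,0,-0.6],[0,0,0],0],[[0,0,-0.6],[0,0,0],0]]'
python3 - <<'E'
import numpy as np
from cell import eyes
from h import *
from scipy.spatial.transform import Rotation as Ro
from cell import readout
import cv2
o=[]
for n in('top','side'):
    p,d=eyes.camera(n);np.savez(f'{n}3.npz',p=p,d=d,**eyes.camera_params(n));o.append(readout.state())
print(np.mean([x['eef_pos'] for x in o],0),[x['tcp_rot'].round(3) for x in o],[x['eef_pos'].round(4) for x in o])
yaw=np.radians(-14.6);ax=np.array([np.cos(yaw),np.sin(yaw),0])
lens=np.array([.741,-.137,0])-.055*ax+[0,0,.346]
Rl=Ro.from_euler('zy',[yaw,-np.radians(25)],degrees=False) if 0 else Ro.from_euler('xyz',[0,-np.radians(25),yaw])
f=lens+Rl.apply([-.18,0,0]);print('lens',lens,'focus',f,Rl.as_matrix().round(2))
G=Rl*Ro.from_euler('x',np.pi)
h=.0925 # TCP height on king
print('tcp goal',f+Rl.apply([0,0,h-.07]),G.as_euler('xyz'))
s=np.load('side3.npz');u,v=proj(s,o[1]['eef_pos']);print(u,v)
u=int(u);v=int(v);cv2.imwrite('pics/c7.png',cv2.resize(s['p'][v-60:v+60,u-70:u+70,::-1],None,fx=5,fy=5,interpolation=cv2.INTER_CUBIC))
E
```

```text
time_s: 8.92
eef_pos: [0.5568, 0.0082, 0.292]
tcp_rot: [3.141, -0.001, 0.304]
contact_force: [-0.2, -0.2, -1.9]
grip_width: 0.0435
finger_force: 51.2
[0.55569629 0.00828124 0.2901223 ] [array([-3.141e+00,  2.000e-03,  3.040e-01]), array([-3.14 ,  0.004,  0.304])] [array([0.5559, 0.0083, 0.2905]), array([0.5555, 0.0083, 0.2897])]
lens [ 0.687776   -0.12313619  0.346     ] focus [ 0.52990837 -0.08201475  0.26992871] [[ 0.88  0.25 -0.41]
 [-0.23  0.97  0.11]
 [ 0.42  0.    0.91]]
tcp goal [ 0.52070651 -0.07961784  0.29032064] [ 3.14159265 -0.43633231 -0.25481807]
285.2380590005813 172.96883002655588
```

View pics/c7.png

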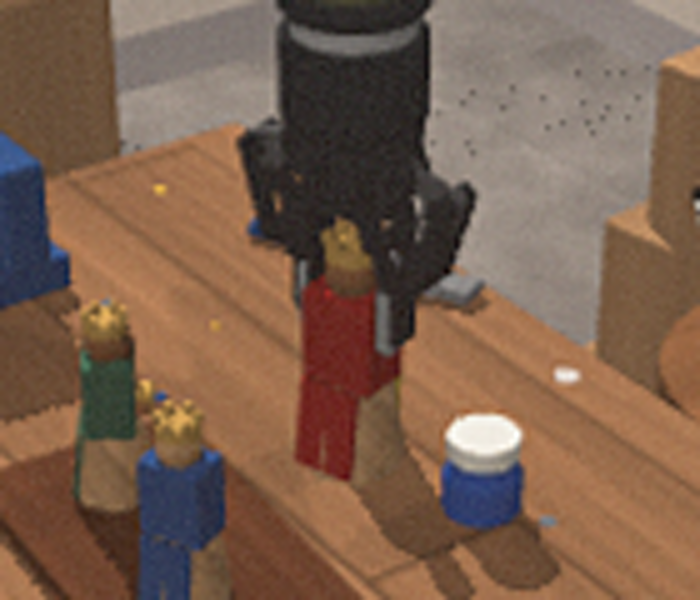

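The king hangs straight in the gripper. Measure its pose relative to the tool, then compute the move.

```bash
cat > fit.py <<'E'
import numpy as np,sys
from h import *
from scipy.optimize import least_squares
from scipy.spatial.transform import Rotation as Ro
def cloud(i,c,r=.1):
    out=[]
    for n in('top','side'):
        z=load(f'{n}{i}.npz');v,u=np.mgrid[0:420,0:560];u=u.ravel();v=v.ravel();W=world(z,u,v);C=z['p'][v,u].astype(int)
        k=(np.linalg.norm(W-c,axis=1)<r)&(C[:,0]>1.8*C[:,1])&(C[:,0]>2*C[:,2])&(C[:,0]>70);out.append(W[k])
    return out
def fit(P,R0,c0):
    # pose of king torso box (34x44x55 centred 79.5 mm up) -> mid, R; keep cloak above foot out
    def res(x):
        R=R0*Ro.from_rotvec(x[3:]);q=R.inv().apply(P-c0-x[:3]);k=np.clip((q[:,2]+.016)/.002,0,1)
        q=np.abs(q-[0,0,.0095])-[.017,.022,.0275]
        return (np.linalg.norm(np.maximum(q,0),axis=1)+np.minimum(q.max(1),0))*k
    r=least_squares(res,np.zeros(6),loss='soft_l1',f_scale=.002)
    return c0+r.x[:3],R0*Ro.from_rotvec(r.x[3:]),r
E
python3 - <<'E'
from fit import *
tcp=np.array([.5557,.0083,.2903]);R0=Ro.from_euler('z',.304);c0=tcp+[0,0,-.0225]
t,s=cloud(3,c0);print(len(t),len(s))
for P in (s,np.vstack([t,s])):
    c,R,r=fit(P,R0,c0);print('mid-c0 in tool-yaw axes',R0.inv().apply(c-c0).round(4),'rotvec deg',np.degrees((R0.inv()*R).as_rotvec()).round(1),r.cost*1e6)
E
python3 go.py .521 -.0796 .2903 3.14159 -.43633 -.2548
```

```text
123 503
mid-c0 in tool-yaw axes [-0.0012  0.0009 -0.0012] rotvec deg [-0.2  1.1  0.5] 287.500305513408
mid-c0 in tool-yaw axes [-0.0009  0.0008 -0.0004] rotvec deg [ 0.9  1.2 -0.7] 352.98490049577265
shift [-0.1974  0.2451 -0.0015] turn [-0.0194  0.0682  0.0875] rows 2.264025359279785 5.665289996737997
```

```bash
python3 -m handwheel '[[[-0.04,0.05,0],[-0.0032,0.0114,0.0146],0],[[-0.08,0.1,0],[-0.0065,0.0227,0.0292],0],[[-0.12,0.15,-0.001],[-0.01,0.0341,0.0438],0],[[-0.16,0.2,-0.001],[-0.013,0.0455,0.0583],0],[[-0.197,0.245,-0.0015],[-0.0194,0.0682,0.0875],0],[[-0.197,0.245,-0.0015],[-0.0194,0.0682,0.0875],0],[[-0.197,0.245,-0.0015],[-0.0194,0.0682,0.0875],0],[[-0.197,0.245,-0.0015],[-0.0194,0.0682,0.0875],0],[[-0.197,0.245,-0.0015],[-0.0194,0.0682,0.0875],0],[[-0.197,0.245,-0.0015],[-0.0194,0.0682,0.0875],0]]'
python3 - <<'E'
from cell import eyes,readout
import cv2
from fit import *
o=[]
for n in('top','side'):
    p,d=eyes.camera(n);np.savez(f'{n}4.npz',p=p,d=d,**eyes.camera_params(n));o.append(readout.state())
print([(x['eef_pos'].round(4),x['tcp_rot'].round(4)) for x in o])
R0=Ro.from_euler('xyz',[0,-np.radians(25),np.radians(-14.6)]);f=np.array([.5299,-.0820,.27])
t,s=cloud(4,f);print(len(t),len(s))
for P in (s,np.vstack([t,s])):
    c,R,r=fit(P,R0,f);print('mid-focus lens axes',R0.inv().apply(c-f).round(4),'rotvec deg',np.degrees((R0.inv()*R).as_rotvec()).round(1),r.cost*1e6)
cv2.imwrite('pics/c8.png',cv2.resize(p[70:270,200:420,::-1],None,fx=3,fy=3,interpolation=cv2.INTER_CUBIC))
E
```

```text
time_s: 9.85
eef_pos: [0.5236, -0.0796, 0.2921]
tcp_rot: [-3.141, -0.439, -0.253]
contact_force: [0.6, -0.5, -1.5]
grip_width: 0.0438
finger_force: 51.2
[(array([ 0.5237, -0.0796,  0.2922]), array([-3.141 , -0.4391, -0.2531])), (array([ 0.5237, -0.0796,  0.2922]), array([-3.1409, -0.4392, -0.2535]))]
98 216
mid-focus lens axes [-0.0008 -0.0105  0.0575] rotvec deg [41.3 -5.9 17.2] 6.138228339833619
mid-focus lens axes [ 0.0036 -0.0147  0.0611] rotvec deg [44.2 -2.4  8.2] 1.1778592879166545
```

View pics/c8.png

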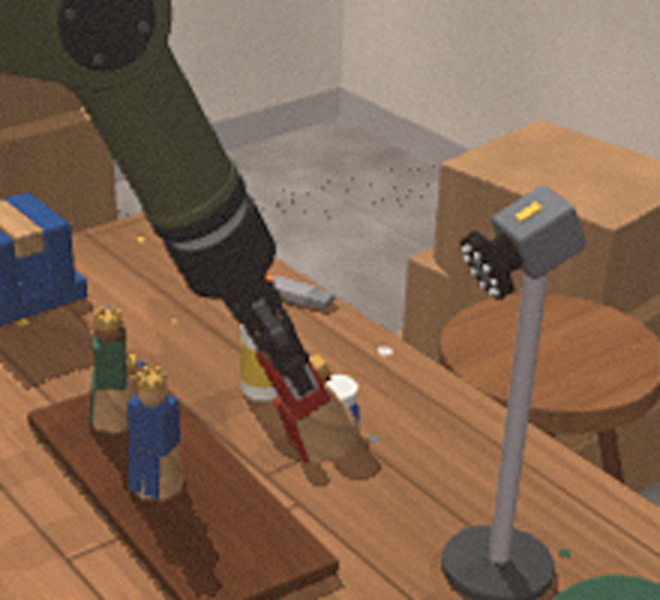

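The king is leaned back and facing the lens. The gift shows at (318,365) on the lens side, and the lens ring is at (483,268). That free fit is degenerate because the finger hides the torso, so I'll make a small correction and then check with a translation-only fit.

```bash
python3 go.py .521 -.0796 .2905 3.14159 -.43633 -.2548; python3 - <<'E'
from fit import *
R0=Ro.from_euler('xyz',[0,-.4391,-.2533]);f=np.array([.5237,-.0796,.2922])-R0.apply([0,0,.0225])
for nm,P in zip(('top','side'),cloud(4,f)):
    q=R0.inv().apply(P-f);k=(q[:,2]>-.012)
    P=P[k]
    def res(x):
        a=np.abs(R0.inv().apply(P-f)-x-[0,0,.0095])-[.017,.022,.0275]
        return np.linalg.norm(np.maximum(a,0),axis=1)+np.minimum(a.max(1),0)
    r=least_squares(res,[0,0,0],loss='soft_l1',f_scale=.002);print(nm,len(P),r.x.round(4),np.median(abs(res(r.x))),np.percentile(q[k],[5,50,95],axis=0).round(4).tolist())
E
```

```text
shift [-0.0102  0.0021  0.0015] turn [-0.0002 -0.0005  0.0002] rows 0.07540874282061949 0.027077529563237585
top 95 [-0.0016  0.0037  0.0156] 0.0012949605820169012 [[0.0092, -0.0191, 0.0003], [0.0156, 0.004, 0.0304], [0.0178, 0.0206, 0.0441]]
side 117 [-0.0006  0.0008 -0.0023] 0.0009325148298717188 [[-0.0183, -0.0235, -0.0098], [-0.013, -0.02, 0.0063], [0.014, 0.0006, 0.0349]]
```

```bash
python3 -m handwheel '[[[-0.009,0.002,0.0015],[0,-0.0004,0],0],[[-0.009,0.002,0.0015],[0,-0.0004,0],0],[[-0.009,0.002,0.0015],[0,-0.0004,0],0],[[-0.009,0.002,0.0015],[0,-0.0004,0],0],[[-0.009,0.002,0.0015],[0,-0.0004,0],0],[[-0.009,0.002,0.0015],[0,-0.0004,0],0]]' && python3 go.py .521 -.0796 .2905 3.14159 -.43633 -.2548 && python3 -c "
from cell import arm;print(arm.finish_job())"
```

```text
time_s: 10.45
eef_pos: [0.52, -0.0797, 0.2906]
tcp_rot: [-3.141, -0.437, -0.255]
contact_force: [0.5, 0.7, -2.4]
grip_width: 0.0433
finger_force: 51.2
shift [ 0.0026 -0.001   0.0016] turn [-0.0001 -0.0001 -0.    ] rows 0.02330164316350137 0.009662488077898952
the job is handed in; nothing more can be done
None
```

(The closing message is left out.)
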